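# Square up the post of a necklace stand

## Task

Stand the pale post end-down in the socket of the dark stand base, all the way in, and let go of it. Then take the red square and, keeping it standing on its foot leg, press it into the corner between base and post until the foot is flat on the base and the upright leg is flush against the middle of the post. Finish still gripping the square there, held still and pressed both down on the base and against the upright post while the glue would set; leave the glue bottle, pliers and dish alone.

Things in the scene. Friction and masses are not known exactly. Their poses are not given: they have to be found in the camera images.
- stand_base: Dark wooden base of a necklace stand, 210 long (its x) by 120 wide (y) by 32 high, on the table and held fast by plywood stops 16 high, 22 wide along its +x end and +y side and by round cams (radius 16, 16 high) at its -x end and -y side: it cannot move. Origin at the centre of its underside; x runs towards the socket end, z up. Its yaw in the world is 69 to 111 degrees.
- socket (a point): Centre of the mouth of the square socket in the base's top, at x = +60, y = 0, z = 32 of the base. The hole is 30 by 30, sides parallel to the base's, 25 deep (a seated post's foot is 7 above the table). It is 2 wider than the post, which can lean some 4 degrees in it. Behind its +x side stands the base's back brace, 28 wide, 46 high, front face in line with the hole's +x wall. Only its -x side has room for the square.
- post: Pale square wooden post, 28 by 28 by 150 long, about 85 g, standing on its end on the table, with the lowest 4 tapered to 24 square as a lead-in. Origin at the centre of its foot; z along its length, up; x and y square to its side faces.
- post_top (a point): Centre of the post's top end, 150 above its foot.
- square: Red aluminium assembly square, an L of two legs, each 120 over all, 30 wide, 20 thick, about 260 g, standing on its foot leg. Origin at the middle of the foot leg's underside; x along the foot leg to the heel, z up, y across the 20 thickness. Foot leg: x = -60 (toe) to +60 (heel), z = 0 to 30; upright leg: x = 30 to 60, up to z = 120. A grip across the foot leg at x = -20 clears the upright leg.
- square_heel (a point): Heel of the square, where its two working faces meet: the underside z = 0 and the upright's outer face x = +60 (edge eased by 3). In place it is on the base's top, 46 to 47 along +x from the base's origin, and the square's x points as the base's x. Pushed forward, it backs the post against the brace; the post and brace do not give. Square, post and base are smooth (friction about 0.25 on each other).
- glue_bottle: Bystander: yellow glue bottle with orange cap, 48 across, 125 high, standing. Origin at the centre of its underside.
- pliers: Bystander: combination pliers with blue handles, about 180 long and 60 wide, 15 high, lying flat. Origin near the middle, x towards the jaws.
- dish: Bystander: small pink dish, 96 across, 45 high. Origin at the centre of its underside.
There are look-alikes about, which are no part of the job. What is meant by the post is not green, and is the smaller of those in its own colour.

How it is judged:
By the outcome, as a careful person would: the job done as asked, in the order asked, and still so for the second after the job is handed in, while the arm keeps its last pose, push and grip.
It also fails if it takes over 72 s, if anything falls off the work surface, if the arm or the gripper's body presses on something with over 40 N, if the wrist force passes 120 N, or if a joint passes its speed limit or range.

## Robot

A 6-joint arm with a two-finger parallel gripper is mounted at the origin on the work surface. World frame = base frame: x ahead of the robot, y to its left, z up, the work surface at z = 0. Lengths are in m, angles in degrees, forces in N, time in s.
With the tool pointing down it reaches from about 0.4 to 0.825 m from the base axis. Payload 7 kg.
Tool frame: the origin (TCP) lies midway between the tips of the shut fingers; the grasp point (between the pads) lies 19 mm behind it (ctrl.hold_point_z is the distance from the TCP to the grasp point, in m); z points along the fingers, y is the line along which they close (so a half turn about z gives the same grasp; the last joint's range is limited). The gripper opens to 88 mm and grips with 3 to 60 N. Pads are 19 mm wide; open, the fingers measure 130 mm over their backs; the gripper's body (78 mm by 193 mm) begins 47 mm behind the grasp point.
Start: joints at [84.746, 20.546, 0.682, 0, -70.136, -16.507], TCP at [0.25, 0.627, 0.227] pointing down, gripper open.
Joint ranges: [-176.03, 176.03], [-82.01, 121.73], [-58.28, 71.71], [-173.87, 95.51], [-174.79, -0.11], [-173.66, 173.66]. Speed limits (degrees/s): [136.94, 136.94, 172.46, 180, 180, 180].

## Interface

Orientations are given as [roll, pitch, yaw] about the fixed x, y, z axes, in that order (R = Rz(yaw) Ry(pitch) Rx(roll)).
In Python, from plant import ctrl gives the robot as it stands.
- The arm moves only by the tool apply_moves, never from a script. Its argument "deltas" is a list of rows, each an object with "fingers": the finger opening in mm, from 0 to 87.6; "delta_pos": the shift along the tool's x, y, z in mm, a list of three; "angular": the turn, a rotation vector about the tool's x, y, z in degrees, a list of three. A call has 1 to 10 rows; each row is the pose to reach, as a shift and turn from the pose commanded when the call began, along the tool's axes at that moment; what a row does not reach only later rows make up. A row lasts 1/10 s, in which the tool goes at most 50 mm and 8.59 degrees, less where a joint would pass 70% of its speed; a pose out of reach is approached as far as the arm can. A call with a gripper value outside its range is refused whole. The fingers move at their own pace and stop on an object; the grip force is fixed at half the most. Time passes only in rows, so rows that repeat a pose let the fingers close. It gives the time, the measured TCP pose, the force, the opening and the grip force at its end, in the units of the state.
- ctrl.get_obs(): the state, without advancing time (a new reading comes with each control period).
- ctrl.snapshot(name): name is "scene" or "top" or "wrist"; returns the picture (480x640x3 uint8, red, green, blue); there is no depth.
- ctrl.camera_params(name): a dict with "fx", "fy", "cx", "cy" (pixels), "cam_to_world" (4x4, takes a point from camera to world coordinates); the wrist camera has in their place "mount" (4x4, takes a point from camera to tool coordinates, whose origin is the TCP and whose axes are the flange's). Camera axes: x right, y up, looking along -z (the intrinsics and any distortion apply to the point x, -y, -z); pixel columns grow to the right and rows downward; lengths in m; the calibration is good to about 2 mm. A picture is of the moment at which its call begins: read the wrist's pose just before it. camera_params takes no time and is no camera call.
- ctrl.close_job(): hands the job in; it is judged then, once.
The state is a dict: "clock": time; "joint_pos": joint angles; "qvel": joint speeds; "tau": joint torques, N m; "tool_pos": TCP position; "orientation": TCP orientation; "force": force on the tool from outside, world axes, zero at the start; "moment": the same for the moment, N m; "opening": finger opening in m; "gripper_force": force on a finger pad.
Only numpy, scipy, OpenCV 4.12 (cv2) and the standard library are available. Lean on these libraries where they do the work, as an engineer would, in place of code of your own. Each camera call takes 0.05 s, during which the arm holds its last target. There are 200 camera calls.

## Working session

There is one attempt and no reset: what is moved stays moved. The work goes in short steps, Python scripts to look and compute and a tool call to move; the robot and the scene stay as the last step left them, time stands still between calls to the robot, and variables do not carry over. Pictures are saved under pics/ and viewed, at most 10 in all, crops included, and the job is handed in when it is done.

Besides the shell and the picture viewer there is one more tool, called after "Call:" as a command line: name --argument value ..., lists and objects as JSON in quotes. apply_moves: Moves the arm, as the interface text tells. Its arguments: {"type":"object","properties":{"deltas":{"type":"array"}},"required":["deltas"]}

```bash
ls; mkdir -p pics; python3 - <<'E'
from plant import ctrl
import cv2,numpy as np
o=ctrl.get_obs();print({k:np.round(v,3) for k,v in o.items()})
a=ctrl.snapshot("scene");b=ctrl.snapshot("top")
cv2.imwrite("pics/scene.png",a[...,::-1]);cv2.imwrite("pics/top.png",b[...,::-1])
for n in("scene","top","wrist"):
  for k,v in ctrl.camera_params(n).items():print(n,k,np.round(v,4).tolist())
E
```

```text
pics
{'clock': np.float64(0.0), 'joint_pos': array([ 8.4746e+01,  2.0592e+01,  6.3500e-01, -1.8000e-02, -7.0136e+01,
       -1.6507e+01]), 'qvel': array([-0.078, -0.047, -0.001, -0.059,  0.105,  0.002]), 'tau': array([-1.0000e-03, -5.8272e+01,  2.9304e+01,  6.9980e+00,  7.0000e-03,
       -0.0000e+00]), 'tool_pos': array([0.25 , 0.626, 0.226]), 'orientation': array([ 1.79906e+02, -1.00000e-02, -2.17670e+01]), 'force': array([-0.015,  0.072,  0.468]), 'moment': array([-0.048, -0.013,  0.029]), 'gripper_force': np.float64(0.0), 'opening': np.float64(0.087)}
scene fx 434.1398
scene fy 434.1398
scene cx 322.7089
scene cy 232.3726
scene cam_to_world [[0.4724, -0.5294, 0.7046, 1.1731], [0.8812, 0.2671, -0.3901, -0.463], [0.0183, 0.8052, 0.5927, 0.6016], [0.0, 0.0, 0.0, 1.0]]
top fx 506.9403
top fy 506.9403
top cx 324.169
top cy 234.1302
top cam_to_world [[0.0225, 0.9877, -0.1547, 0.4178], [-0.9995, 0.0191, -0.0233, -0.1462], [-0.02, 0.1551, 0.9877, 1.0609], [0.0, 0.0, 0.0, 1.0]]
wrist fx 353.699
wrist fy 353.699
wrist cx 320.8074
wrist cy 239.9688
wrist mount [[-0.0007, 0.9645, 0.264, 0.071], [1.0, 0.0005, 0.0008, -0.0005], [0.0007, 0.264, -0.9645, -0.157], [0.0, 0.0, 0.0, 1.0]]
```

View pics/top.png

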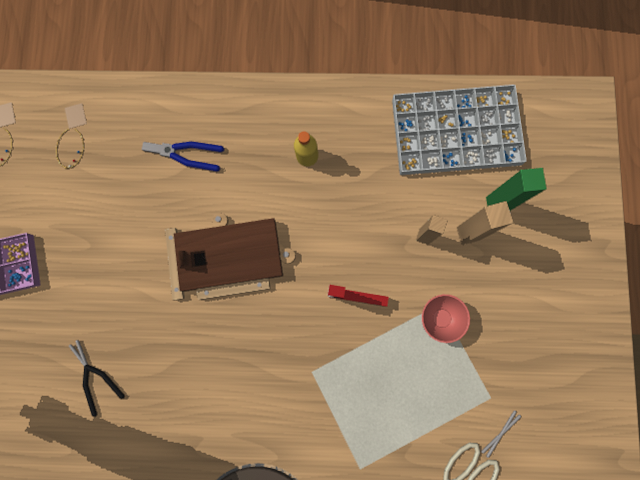

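View pics/scene.png

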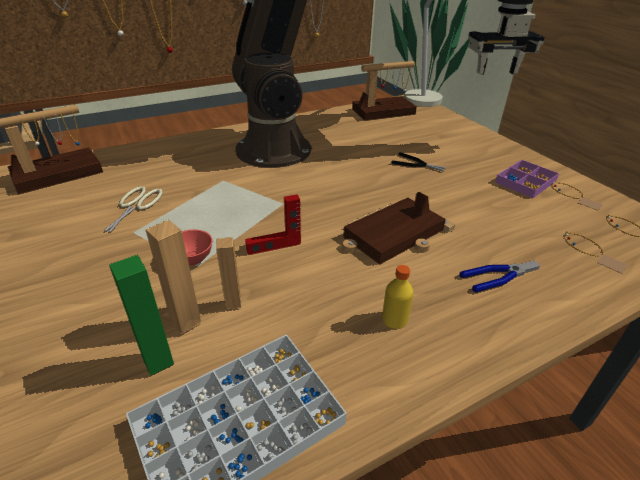

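Candidates for the post: green block (top 516,188), large pale block (top 485,222; scene 175,275) and small pale block (top 432,230; scene 229,272). The small pale one fits, because it is not green and is the smaller of the two in its colour. I'll confirm it in a crop and measure.

```bash
cat > h.py <<'E'
import numpy as np,cv2
from plant import ctrl
from scipy.spatial.transform import Rotation as R
def T_tool(o):
    T=np.eye(4);T[:3,:3]=R.from_euler('xyz',o['orientation'],degrees=True).as_matrix();T[:3,3]=o['tool_pos'];return T
def cam(n,o=None):
    p=ctrl.camera_params(n)
    T=np.array(p['cam_to_world']) if n!='wrist' else T_tool(o)@np.array(p['mount'])
    return p,T
def ray(c,uv,z):
    p,T=c;uv=np.atleast_2d(uv).astype(float)
    d=np.c_[(uv[:,0]-p['cx'])/p['fx'],-(uv[:,1]-p['cy'])/p['fy'],-np.ones(len(uv))]@T[:3,:3].T
    return T[:3,3]+d*((z-T[2,3])/d[:,2])[:,None]
def proj(c,P):
    p,T=c;q=(np.atleast_2d(P)-T[:3,3])@T[:3,:3]
    return np.c_[p['cx']+p['fx']*q[:,0]/-q[:,2],p['cy']+p['fy']*q[:,1]/q[:,2]]
def big(m):
    cs,_=cv2.findContours(m.astype(np.uint8),cv2.RETR_EXTERNAL,cv2.CHAIN_APPROX_NONE);return max(cs,key=cv2.contourArea)
def shot(name,f):
    o=ctrl.get_obs();im=ctrl.snapshot(name);cv2.imwrite(f,im[...,::-1]);return o,im
def tool_delta(o,P):
    "world displacement to TCP target P, in tool axes mm"
    return (T_tool(o)[:3,:3].T@(np.asarray(P)-o['tool_pos']))*1000
E
python3 - <<'E'
from h import *
t=cv2.imread('pics/top.png');s=cv2.imread('pics/scene.png')
c=np.hstack([cv2.resize(t[190:270,390:550],(480,240),interpolation=cv2.INTER_CUBIC).copy(),]);d=cv2.resize(s[210:350,110:270],(480,420))
cv2.imwrite('pics/c1.png',np.hstack([cv2.resize(t[150:270,400:480],(400,600),interpolation=3),cv2.resize(s[210:350,140:250],(400,600),interpolation=3)]))
C=cam('top');hsv=cv2.cvtColor(t,cv2.COLOR_BGR2HSV)
m=(hsv[...,2]<85);m[:200]=0;m[300:]=0;m[:,:165]=0;m[:,300:]=0
k=big(cv2.morphologyEx(m.astype(np.uint8),cv2.MORPH_OPEN,np.ones((5,5))))
r=cv2.minAreaRect(k);b=cv2.boxPoints(r);print('base',b.round(1).tolist());print(ray(C,b,.032).round(4).tolist())
m=((hsv[...,0]<5)|(hsv[...,0]>175))&(hsv[...,1]>180);m[:,400:]=0;m[:270]=0
k=big(m);b=cv2.boxPoints(cv2.minAreaRect(k));print('sq',b.round(1).tolist(),ray(C,b,0.03).round(4).tolist())
print(cv2.approxPolyDP(k,2,True)[:,0].tolist())
E
```

```text
base [[175.10000610351562, 250.5], [278.29998779296875, 237.89999389648438], [283.29998779296875, 278.79998779296875], [180.10000610351562, 291.5]]
[[0.5389, 0.1838, 0.032], [0.5693, -0.0279, 0.032], [0.4854, -0.0412, 0.032], [0.4554, 0.1678, 0.032]]
sq [[327.70001220703125, 295.29998779296875], [329.8999938964844, 284.3999938964844], [387.79998779296875, 296.0], [385.6000061035156, 306.8999938964844]] [[0.4542, -0.132, 0.03], [0.4763, -0.136, 0.03], [0.4556, -0.2531, 0.03], [0.4336, -0.2487, 0.03]]
[[330, 285], [329, 294], [386, 305], [387, 297], [347, 291], [343, 287]]
```

View pics/c1.png

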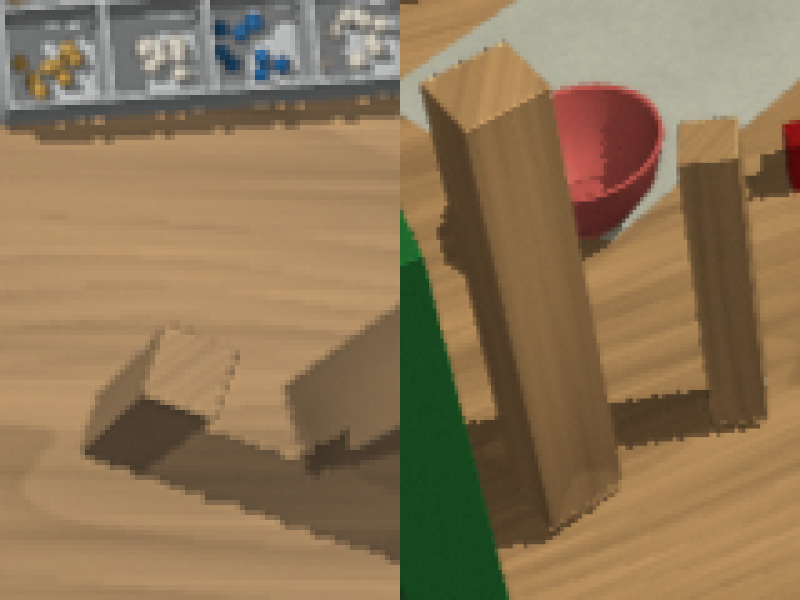

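The crop confirms it. The small pale post's top face is centred near top (438,225), with corners (433,215), (448,220), (442,234), (429,229), and it stands clear of the large block. Next I work out the post pose and the move to a look pose above it.

```bash
python3 - <<'E'
from h import *
C=cam('top');o=ctrl.get_obs()
P=ray(C,[[433,215.4],[447.6,220.4],[442,234],[429,229]],.15);print(P.round(4).tolist())
c=P.mean(0);e=P[1]-P[0];f=P[2]-P[1];print(c,np.degrees(np.arctan2(e[1],e[0])),np.linalg.norm(e),np.degrees(np.arctan2(f[1],f[0])),np.linalg.norm(f))
# scene-view top face corners (c1 right: x/400*110+140, y/600*140+210)
q=np.array([[678,120],[740,115],[738,160],[678,165]])-[400,0]; uv=q*[110/400,140/600]+[140,210]
S=ray(cam('scene'),uv,.15);print(S.round(4).tolist(),S.mean(0).round(4))
print(tool_delta(o,[c[0],c[1],.3]))
# big block
B=ray(C,[[497,204]],.2);print('big',B)
E
```

```text
[[0.5988, -0.3223, 0.15], [0.59, -0.3486, 0.15], [0.5648, -0.3382, 0.15], [0.5735, -0.3148, 0.15]]
[ 0.58174522 -0.33097935  0.15      ] -108.41637924069241 0.02775024324995252 157.47013278010115 0.02732077704132811
[[0.5686, -0.3359, 0.15], [0.5785, -0.309, 0.15], [0.6059, -0.3193, 0.15], [0.5966, -0.3445, 0.15]] [ 0.5874 -0.3272  0.15  ]
[663.05059477 766.31821146 -73.07339888]
big [[ 0.6108742  -0.42268432  0.2       ]]
```

Call:
apply_moves --deltas '[{"fingers": 87,"delta_pos": [663,766,-90],"angular": [0,0,88]},{"fingers": 87,"delta_pos": [663,766,-90],"angular": [0,0,88]},{"fingers": 87,"delta_pos": [663,766,-90],"angular": [0,0,88]},{"fingers": 87,"delta_pos": [663,766,-90],"angular": [0,0,88]},{"fingers": 87,"delta_pos": [663,766,-90],"angular": [0,0,88]},{"fingers": 87,"delta_pos": [663,766,-90],"angular": [0,0,88]},{"fingers": 87,"delta_pos": [663,766,-90],"angular": [0,0,88]},{"fingers": 87,"delta_pos": [663,766,-90],"angular": [0,0,88]},{"fingers": 87,"delta_pos": [663,766,-90],"angular": [0,0,88]},{"fingers": 87,"delta_pos": [663,766,-90],"angular": [0,0,88]}]'

```text
clock: 1.1
tool_pos: [0.4133, 0.1543, 0.2711]
orientation: [-180.0, 0.0, -108.0]
force: [2.2, 0.6, -0.5]
opening: 0.0871
gripper_force: 0.0
```

```bash
python3 - <<'E'
from h import *
o=ctrl.get_obs();print(o['clock'],o['tool_pos'],o['orientation'],o['joint_pos'])
shot('wrist','pics/wbase.png')
print(tool_delta(o,[.584,-.329,.30]))
E
```

```text
1.1 [0.413269   0.15429078 0.27108708] [-1.79994598e+02  2.67738610e-02 -1.08023000e+02] [ 4.62382941e+01 -3.96711490e+00 -2.28200588e+01 -7.14553743e-03
 -7.11205929e+01 -6.42589845e+01]
[ 406.73934431 -311.88593478  -29.07358349]
```

View pics/wbase.png

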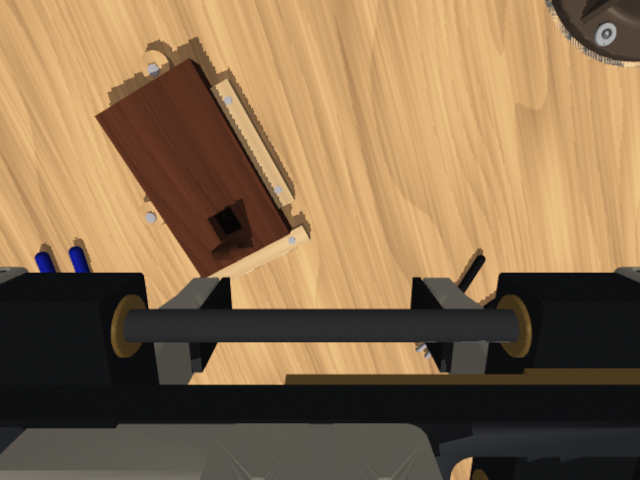

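The wrist view shows the base top with corners near (97,117), (192,60), (291,232) and (203,278), and the socket near (228,220). I use these for the base pose while continuing to the post.

```bash
python3 - <<'E'
from h import *
o=ctrl.get_obs();C=cam('wrist',o)
P=ray(C,[[97,117],[192,60],[291,232],[203,278]],.032)
x=(P[2]+P[3]-P[0]-P[1])/2;y=(P[0]+P[3]-P[1]-P[2])/2
print(P.round(4).tolist(),np.linalg.norm(x),np.linalg.norm(y),np.degrees(np.arctan2(x[1],x[0])),np.degrees(np.arctan2(y[1],y[0])))
c=P.mean(0);u=x/np.linalg.norm(x);print('c',c,'socket',c+.06*u)
# edge refinement
im=cv2.imread('pics/wbase.png');hsv=cv2.cvtColor(im,cv2.COLOR_BGR2HSV)
print(ray(C,[228,220],.032), tool_delta(o,[.584,-.329,.30]))
# where does a point at z=.15 under TCP .25 appear
E
```

```text
[[0.609, -0.0195, 0.032], [0.4905, -0.0375, 0.032], [0.4567, 0.1652, 0.032], [0.5763, 0.1847, 0.032]] 0.20617086692194747 0.12048503486212464 99.27239790736994 8.954962296721595
c [0.5331117  0.07322436 0.032     ] socket [0.52344399 0.13244037 0.032     ]
[[0.52029859 0.12866405 0.032     ]] [ 398.38792732 -314.0475512   -27.62425743]
```

Call:
apply_moves --deltas '[{"fingers": 87,"delta_pos": [330,-312,-50],"angular": [0,0,2]},{"fingers": 87,"delta_pos": [330,-312,-50],"angular": [0,0,2]},{"fingers": 87,"delta_pos": [330,-312,-50],"angular": [0,0,2]},{"fingers": 87,"delta_pos": [330,-312,-50],"angular": [0,0,2]},{"fingers": 87,"delta_pos": [330,-312,-50],"angular": [0,0,2]},{"fingers": 87,"delta_pos": [330,-312,-50],"angular": [0,0,2]},{"fingers": 87,"delta_pos": [330,-312,-50],"angular": [0,0,2]},{"fingers": 87,"delta_pos": [330,-312,-50],"angular": [0,0,2]},{"fingers": 87,"delta_pos": [330,-312,-50],"angular": [0,0,2]},{"fingers": 87,"delta_pos": [330,-312,-50],"angular": [0,0,2]}]'

```text
clock: 2.15
tool_pos: [0.6113, -0.2574, 0.319]
orientation: [179.9, -0.1, -109.9]
force: [0.8, -0.2, -1.5]
opening: 0.0868
gripper_force: 0.0
```

```bash
python3 - <<'E'
from h import *
o,im=shot('wrist','pics/wpost.png');print(o['clock'],o['tool_pos'],o['orientation'],o['qvel'])
print(proj(cam('wrist',o),[[.584,-.329,.15],[.584,-.329,0]]))
E
```

```text
2.15 [ 0.61129496 -0.25735748  0.31898534] [ 1.79878507e+02 -7.64472630e-02 -1.09911541e+02] [-2.33302959  2.29584744  3.90246123 -1.42756828 -2.18424866  1.90999238]
[[321.88722695 135.82910536]
 [321.4463956  138.08339933]]
```

View pics/wpost.png

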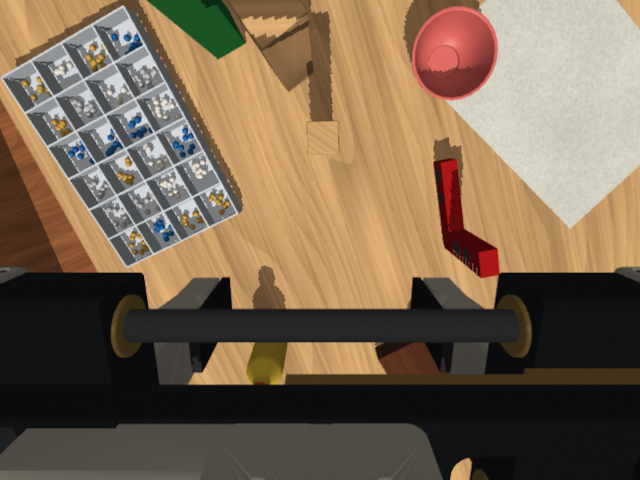

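The wrist view shows the post's top face square-on, with corners (307,122), (338,122), (339,153), (308,154). The neighbouring big block's foot is about 60 mm beyond, so a grip along image x is clear.

```bash
python3 - <<'E'
from h import *
o=ctrl.get_obs();im=cv2.imread('pics/wpost.png')
C=cam('wrist',o);P=ray(C,[[307,122],[338.5,122],[339,153.5],[308,154]],.15);print(P.round(4).tolist())
c=P.mean(0);print(c,tool_delta(o,[c[0],c[1],.099]),tool_delta(o,[c[0],c[1],.19]))
for a,b in((0,1),(3,2),(0,3),(1,2)):
  d=P[b]-P[a];print(np.degrees(np.arctan2(d[1],d[0])),np.linalg.norm(d))
E
```

```text
[[0.5918, -0.3431, 0.15], [0.5659, -0.3337, 0.15], [0.5743, -0.3082, 0.15], [0.6005, -0.3173, 0.15]]
[ 0.58312031 -0.32555456  0.15      ] [ 74.48604737   1.87181167 219.91976766] [ 74.57117905   2.10923088 128.9201172 ]
160.06072785735208 0.027578001931648072
160.95249235157914 0.027770174374479706
71.34855007675405 0.02724031911049293
71.77266503212222 0.026813202476108258
```

Call:
apply_moves --deltas '[{"fingers": 87,"delta_pos": [50,2,0],"angular": [0,0,-1]},{"fingers": 87,"delta_pos": [74,2,40],"angular": [0,0,-1]},{"fingers": 87,"delta_pos": [74,2,85],"angular": [0,0,-1]},{"fingers": 87,"delta_pos": [74,2,130],"angular": [0,0,-1]},{"fingers": 87,"delta_pos": [74,2,170],"angular": [0,0,-1]},{"fingers": 87,"delta_pos": [74,2,205],"angular": [0,0,-1]},{"fingers": 87,"delta_pos": [74,2,219],"angular": [0,0,-1]},{"fingers": 60,"delta_pos": [74,2,219],"angular": [0,0,-1]},{"fingers": 20,"delta_pos": [74,2,219],"angular": [0,0,-1]},{"fingers": 20,"delta_pos": [74,2,219],"angular": [0,0,-1]}]'

```text
clock: 3.2
tool_pos: [0.5848, -0.3221, 0.1043]
orientation: [-179.8, -0.0, -108.7]
force: [0.8, -0.6, 0.2]
opening: 0.0687
gripper_force: 0.0
```

Call:
apply_moves --deltas '[{"fingers": 20,"delta_pos": [0,0,0],"angular": [0,0,0]},{"fingers": 20,"delta_pos": [0,0,0],"angular": [0,0,0]},{"fingers": 20,"delta_pos": [0,0,0],"angular": [0,0,0]},{"fingers": 20,"delta_pos": [0,0,0],"angular": [0,0,0]}]'

```text
clock: 3.6
tool_pos: [0.5834, -0.322, 0.1021]
orientation: [-180.0, 0.0, -108.7]
force: [0.0, 1.3, 0.6]
opening: 0.0366
gripper_force: 0.0
```

```bash
python3 - <<'E'
from h import *
o=ctrl.get_obs();print(o)
s=np.array([.523,.131])
print(tool_delta(o,[*s,.2]))
E
```

```text
{'clock': 3.6, 'joint_pos': array([-1.21681706e+01,  2.52085328e+01, -9.34477148e+00,  6.04611140e-04,
       -5.54221098e+01, -6.54380931e+00]), 'qvel': array([-0.02184375,  0.27485272, -0.07091601,  0.03124541,  0.00469569,
       -0.00717703]), 'tau': array([ 1.46990537e-02, -6.09730482e+01,  2.57720840e+01,  6.14160910e+00,
        2.74152390e-02, -3.01342980e-04]), 'tool_pos': array([ 0.5834464 , -0.32201789,  0.10212524]), 'orientation': array([-1.79975518e+02,  2.30716515e-03, -1.08711636e+02]), 'force': array([0.00172316, 1.2552806 , 0.55093885]), 'moment': array([ 0.08869099, -0.10929726, -0.01077461]), 'gripper_force': 0.0, 'opening': 0.03664976057644914}
[-409.68610382  202.5402452   -97.94481994]
```

Call:
apply_moves --deltas '[{"fingers": 20,"delta_pos": [3,0,0],"angular": [0,0,0]},{"fingers": 20,"delta_pos": [3,0,0],"angular": [0,0,0]},{"fingers": 20,"delta_pos": [3,0,0],"angular": [0,0,0]},{"fingers": 20,"delta_pos": [3,0,0],"angular": [0,0,0]}]'

```text
clock: 4.0
tool_pos: [0.5824, -0.3249, 0.1018]
orientation: [180.0, -0.0, -108.7]
force: [-0.4, -1.3, -0.9]
opening: 0.0277
gripper_force: 30.0
```

```bash
python3 - <<'E'
from h import *
o=ctrl.get_obs();print(o['opening'],o['gripper_force'],o['tool_pos'],o['orientation'],o['force'])
print(tool_delta(o,[.523,.131,.2]))
E
```

```text
0.02774805719174059 29.99941885471344 [ 0.58235845 -0.32494489  0.10180496] [ 1.79993906e+02 -1.00188938e-02 -1.08711300e+02] [-0.40606413 -1.29350734 -0.85616405]
[-412.78749097  202.49866216  -98.24568061]
```

Call:
apply_moves --deltas '[{"fingers": 20,"delta_pos": [0,0,-30],"angular": [0,0,0]},{"fingers": 20,"delta_pos": [0,0,-70],"angular": [0,0,0]},{"fingers": 20,"delta_pos": [-20,10,-110],"angular": [0,0,0]},{"fingers": 20,"delta_pos": [-60,30,-140],"angular": [0,0,-5]},{"fingers": 20,"delta_pos": [-100,50,-160],"angular": [0,0,-9]},{"fingers": 20,"delta_pos": [-140,70,-175],"angular": [0,0,-13]},{"fingers": 20,"delta_pos": [-180,90,-178],"angular": [0,0,-17]},{"fingers": 20,"delta_pos": [-220,110,-178],"angular": [0,0,-21]},{"fingers": 20,"delta_pos": [-260,130,-178],"angular": [0,0,-25]},{"fingers": 20,"delta_pos": [-300,145,-178],"angular": [0,0,-27.4]}]'

```text
clock: 5.0
tool_pos: [0.5402, 0.0077, 0.28]
orientation: [-180.0, 0.0, -81.1]
force: [1.2, -0.2, -0.8]
opening: 0.0279
gripper_force: 30.0
```

```bash
python3 - <<'E'
from h import *
o=ctrl.get_obs();print(o['opening'],o['gripper_force'],o['tool_pos'],o['orientation'],o['force'])
print(tool_delta(o,[.508,.23,.28]))
E
```

```text
0.027878130375236662 29.99808669090271 [0.54022325 0.0077245  0.28002155] [-1.79980547e+02  3.21921855e-02 -8.11402477e+01] [ 1.15504959 -0.20098368 -0.77885504]
[-2.24586232e+02 -2.39523881e+00  1.48548553e-01]
```

Call:
apply_moves --deltas '[{"fingers": 20,"delta_pos": [-40,0,0],"angular": [0,0,0]},{"fingers": 20,"delta_pos": [-80,0,0],"angular": [0,0,0]},{"fingers": 20,"delta_pos": [-120,0,0],"angular": [0,0,0]},{"fingers": 20,"delta_pos": [-160,0,0],"angular": [0,0,0]},{"fingers": 20,"delta_pos": [-200,0,0],"angular": [0,0,0]},{"fingers": 20,"delta_pos": [-225,0,0],"angular": [0,0,0]},{"fingers": 20,"delta_pos": [-225,0,0],"angular": [0,0,0]},{"fingers": 20,"delta_pos": [-225,0,0],"angular": [0,0,0]},{"fingers": 20,"delta_pos": [-225,0,0],"angular": [0,0,0]}]'

```text
clock: 5.9
tool_pos: [0.5072, 0.2277, 0.2797]
orientation: [180.0, -0.0, -81.3]
force: [-0.2, -0.3, -0.4]
opening: 0.028
gripper_force: 30.0
```

```bash
python3 - <<'E'
from h import *
o,im=shot('wrist','pics/ws.png');print(o['tool_pos'],o['orientation'])
np.save('o_ws.npy',np.r_[o['tool_pos'],o['orientation']])
c=cv2.resize(im[0:340,120:540],None,fx=1.75,fy=1.75,interpolation=3);cv2.imwrite('pics/ws2.png',c[...,::-1])
E
```

```text
[0.50716319 0.22774024 0.27967743] [ 1.79978146e+02 -1.14956742e-02 -8.13216402e+01]
```

View pics/ws2.png

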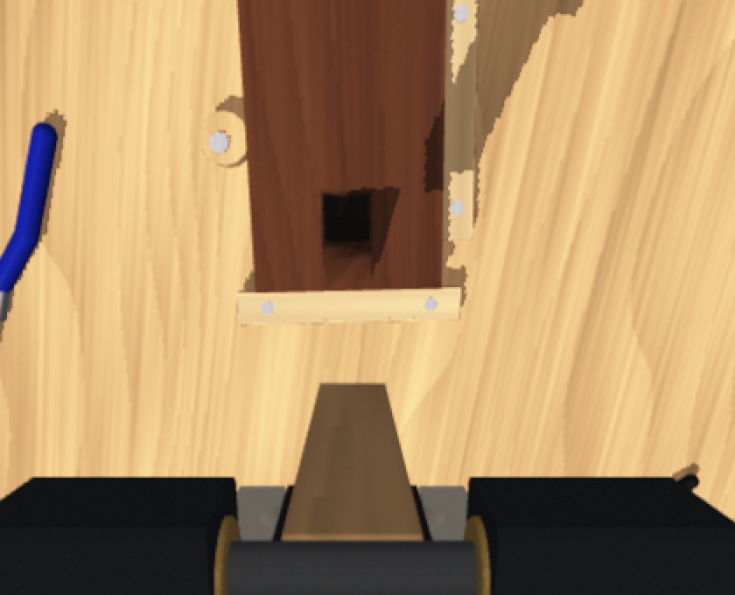

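```bash
python3 - <<'E'
from h import *
v=np.load('o_ws.npy');o=dict(tool_pos=v[:3],orientation=v[3:]);C=cam('wrist',o)
im=cv2.imread('pics/ws.png');g=im.max(2)
x0,y0=120,0
roi=g[100:150,295:345];print(roi[::4,::4])
m=np.zeros_like(g);m[100:150,295:345]=(roi<40);k=big(m);b=cv2.boxPoints(cv2.minAreaRect(k));print(b,cv2.contourArea(k),cv2.boundingRect(k))
x,y,w,h=cv2.boundingRect(k)
for n,bb in(('rect',[[x-.5,y-.5],[x+w-.5,y-.5],[x+w-.5,y+h-.5],[x-.5,y+h-.5]]),('eye',[[322/1.75+120,194/1.75],[369.5/1.75+120,194/1.75],[371/1.75+120,243/1.75],[323/1.75+120,244/1.75]])):
  P=ray(C,bb,.032);c=P.mean(0);print(n,P.round(4).tolist(),c,tool_delta(o,c)[:2], [np.linalg.norm(P[i]-P[i-1]).round(4) for i in range(4)])
L=ray(C,np.array([[238,0],[254,280],[446,0],[442,280]])/1.75+[120,0],.032)
for a,b in((0,1),(2,3)):
  d=L[b]-L[a];print('edge yaw',np.degrees(np.arctan2(d[1],d[0])))
print('width',tool_delta(o,L[0]),tool_delta(o,L[1]),tool_delta(o,L[2]),tool_delta(o,L[3]))
F=np.array([[320,383],[384,383]])/1.75+[120,0]
print('foot',[tool_delta(o,q)for q in ray(C,F,v[2]-.1018)])
E
```

```text
[[110 109 114 106 105  94 103 101  99  93 100  98 110]
 [112 109 114 107 105  95  94 101 100  93 101  97 108]
 [114 108 105  99  97  91  94  75  49  47  72  62  61]
 [114 106  86  20  24  33  20  20  16  34  56  51  61]
 [114 108  92  16  16  22  17  16  15  36  56  51  60]
 [114 108  90  14  15  20  15  14  15  36  56  52  60]
 [115 109  82  15  15  16  17  15  16  35  56  52  61]
 [114 109  91  15  16  15  14  16  16  31  56  50  96]
 [114 110  89  14  14  15  14  15  14  34  56  51 107]
 [114 110  94  15  14  15  14  16  15  36  57  51 107]
 [114 110  94  51  41  39  38  35  36  38  57  81 107]
 [112 110  98  72  67  58  53  48  53  52  57  93 106]
 [112 110 104  76  71  76  70  83  82  74  55  93 107]]
[[305. 109.]
 [331. 109.]
 [331. 142.]
 [305. 142.]] 756.0 (305, 109, 27, 34)
rect [[0.5409, 0.1254, 0.032], [0.5122, 0.121, 0.032], [0.5066, 0.1559, 0.032], [0.5361, 0.1604, 0.032]] [0.52395799 0.14067715 0.032     ] [88.55073002 -3.56025623] [np.float64(0.0353), np.float64(0.0291), np.float64(0.0353), np.float64(0.0298)]
eye [[0.5411, 0.1279, 0.032], [0.5122, 0.1235, 0.032], [0.5067, 0.152, 0.032], [0.5364, 0.1571, 0.032]] [0.5241192  0.14011013 0.032     ] [89.13558333 -3.63406996] [np.float64(0.0296), np.float64(0.0293), np.float64(0.0291), np.float64(0.0302)]
edge yaw 99.60139687830089
edge yaw 100.0200096432007
width [208.38289318 -65.24713667 247.69437692] [ 52.09363412 -62.7290813  247.66397989] [208.25603302  53.64156029 247.73969819] [ 52.01297089  57.30086091 247.70974573]
foot [array([ 15.85854908, -13.75185455, 101.79794602]), array([ 15.84482887,  13.55706739, 101.80835948])]
```

The enlarged wrist view shows the socket at crop (322-370,194-243) and the post's foot edge at (320-384,383). The socket lies about 88 mm along tool x and −3.5 mm along tool y, with about 1° of yaw left to correct.

Call:
apply_moves --deltas '[{"fingers": 20,"delta_pos": [40,-2,0],"angular": [0,0,-1]},{"fingers": 20,"delta_pos": [80,-3.5,0],"angular": [0,0,-1]},{"fingers": 20,"delta_pos": [88,-3.5,30],"angular": [0,0,-1]},{"fingers": 20,"delta_pos": [88,-3.5,70],"angular": [0,0,-1]},{"fingers": 20,"delta_pos": [88,-3.5,110],"angular": [0,0,-1]},{"fingers": 20,"delta_pos": [88,-3.5,130],"angular": [0,0,-1]},{"fingers": 20,"delta_pos": [88,-3.5,138],"angular": [0,0,-1]},{"fingers": 20,"delta_pos": [88,-3.5,138],"angular": [0,0,-1]},{"fingers": 20,"delta_pos": [88,-3.5,138],"angular": [0,0,-1]},{"fingers": 20,"delta_pos": [88,-3.5,138],"angular": [0,0,-1]}]'

```text
clock: 6.95
tool_pos: [0.525, 0.1422, 0.1434]
orientation: [-179.9, 0.0, -80.3]
force: [-0.8, -0.0, -0.9]
opening: 0.0278
gripper_force: 30.0
```

```bash
python3 - <<'E'
from h import *
o=ctrl.get_obs();print(o['tool_pos'],o['orientation'],o['force'],tool_delta(o,[.5241,.1401,.1]))
shot('scene','pics/s2.png');im=cv2.imread('pics/s2.png')
cv2.imwrite('pics/s2c.png',cv2.resize(im[90:270,320:480],None,fx=3.3,fy=3.3,interpolation=3))
E
```

```text
[0.52496116 0.14222172 0.14336991] [-1.79855725e+02  4.98879982e-02 -8.02968335e+01] [-0.781399   -0.01303871 -0.93537818] [ 1.98398304  1.31564749 43.36502742]
```

View pics/s2c.png

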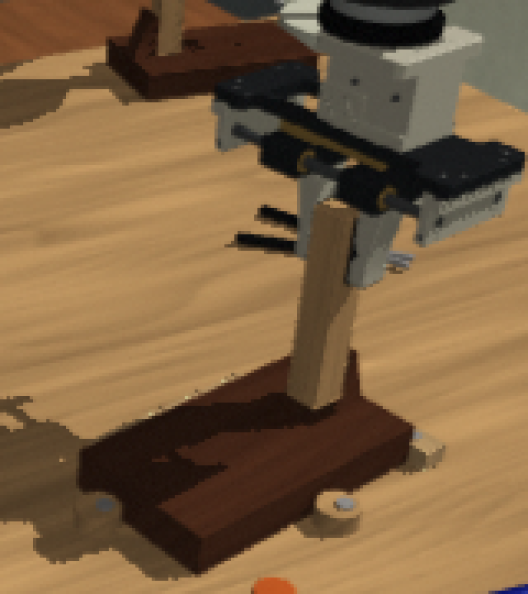

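The crop shows the foot just above the socket mouth and in front of the brace, with the post upright. I correct by 1 mm and lower gently.

Call:
apply_moves --deltas '[{"fingers": 20,"delta_pos": [1,1.2,0],"angular": [0,0,0]},{"fingers": 20,"delta_pos": [1,1.2,3],"angular": [0,0,0]},{"fingers": 20,"delta_pos": [1,1.2,6],"angular": [0,0,0]},{"fingers": 20,"delta_pos": [1,1.2,9],"angular": [0,0,0]},{"fingers": 20,"delta_pos": [1,1.2,11],"angular": [0,0,0]},{"fingers": 20,"delta_pos": [1,1.2,13],"angular": [0,0,0]},{"fingers": 20,"delta_pos": [1,1.2,13],"angular": [0,0,0]},{"fingers": 20,"delta_pos": [1,1.2,13],"angular": [0,0,0]}]'

```text
clock: 7.8
tool_pos: [0.523, 0.1406, 0.1288]
orientation: [180.0, -0.0, -80.3]
force: [0.2, 0.4, -0.1]
opening: 0.028
gripper_force: 30.0
```

```bash
python3 - <<'E'
from h import *
o=ctrl.get_obs();print(o['tool_pos'],o['orientation'],o['force'],o['moment'])
E
```

```text
[0.52303555 0.14061584 0.12875369] [ 1.79990615e+02 -9.10902609e-03 -8.03018002e+01] [ 0.22695128  0.41718888 -0.12607965] [ 0.09546165 -0.003141    0.03871698]
```

The foot is 5 mm in with no force, so I continue.

Call:
apply_moves --deltas '[{"fingers": 20,"delta_pos": [0,0,4],"angular": [0,0,0]},{"fingers": 20,"delta_pos": [0,0,8],"angular": [0,0,0]},{"fingers": 20,"delta_pos": [0,0,12],"angular": [0,0,0]},{"fingers": 20,"delta_pos": [0,0,15],"angular": [0,0,0]},{"fingers": 20,"delta_pos": [0,0,17],"angular": [0,0,0]},{"fingers": 20,"delta_pos": [0,0,19],"angular": [0,0,0]},{"fingers": 20,"delta_pos": [0,0,20],"angular": [0,0,0]},{"fingers": 20,"delta_pos": [0,0,20],"angular": [0,0,0]},{"fingers": 20,"delta_pos": [0,0,20],"angular": [0,0,0]}]'

```text
clock: 8.7
tool_pos: [0.523, 0.1407, 0.1089]
orientation: [-180.0, 0.0, -80.3]
force: [0.0, -1.0, -1.3]
opening: 0.0281
gripper_force: 30.0
```

```bash
python3 - <<'E'
from h import *
o=ctrl.get_obs();print(o['tool_pos'],o['orientation'],o['force'],o['moment'])
E
```

```text
[0.52301608 0.14066576 0.10885541] [-1.79995677e+02  5.80952004e-03 -8.03060307e+01] [ 0.04264084 -1.02867752 -1.27329614] [0.03916437 0.00437516 0.00265648]
```

Press lightly a little further to confirm the bottom.

Call:
apply_moves --deltas '[{"fingers": 20,"delta_pos": [0,0,1],"angular": [0,0,0]},{"fingers": 20,"delta_pos": [0,0,2],"angular": [0,0,0]},{"fingers": 20,"delta_pos": [0,0,2],"angular": [0,0,0]},{"fingers": 20,"delta_pos": [0,0,2],"angular": [0,0,0]}]'

```text
clock: 9.1
tool_pos: [0.524, 0.1408, 0.1087]
orientation: [-179.9, -0.0, -80.3]
force: [-2.0, -1.4, 13.0]
opening: 0.0279
gripper_force: 30.0
```

```bash
python3 - <<'E'
from h import *
o=ctrl.get_obs();print(o['tool_pos'],o['force'],o['moment'])
E
```

```text
[0.52395611 0.14080599 0.1086753 ] [-1.98096708 -1.38116598 13.04809229] [-0.3748419   1.26465951 -0.032581  ]
```

Bottomed out at foot height 7 mm, with 13 N upward. I release and rise.

Call:
apply_moves --deltas '[{"fingers": 20,"delta_pos": [0,0,-2],"angular": [0,0,0]},{"fingers": 70,"delta_pos": [0,0,-2],"angular": [0,0,0]},{"fingers": 70,"delta_pos": [0,0,-2],"angular": [0,0,0]},{"fingers": 70,"delta_pos": [0,0,-2],"angular": [0,0,0]},{"fingers": 70,"delta_pos": [0,0,-2],"angular": [0,0,0]},{"fingers": 70,"delta_pos": [0,0,-2],"angular": [0,0,0]},{"fingers": 70,"delta_pos": [0,0,-25],"angular": [0,0,0]},{"fingers": 70,"delta_pos": [0,0,-60],"angular": [0,0,0]},{"fingers": 70,"delta_pos": [0,0,-100],"angular": [0,0,0]},{"fingers": 70,"delta_pos": [0,0,-140],"angular": [0,0,0]}]'

```text
clock: 10.1
tool_pos: [0.5227, 0.1404, 0.2481]
orientation: [180.0, -0.0, -80.3]
force: [0.9, 1.0, -0.4]
opening: 0.0698
gripper_force: 0.0
```

```bash
python3 - <<'E'
from h import *
o=ctrl.get_obs();print(o['tool_pos'],o['orientation'],o['force'],o['opening'])
# square from top: foot centre ~, view pose so that square lies under the camera
h=np.array([.4653,-.134]);t=np.array([.4446,-.251]);print(tool_delta(o,[*((h+t)/2),.25]))
p=(h+t)/2; d=(h-t)/np.linalg.norm(h-t);print('look',p+d*.08,tool_delta(o,[*(p+d*.08),.25]))
E
```

```text
[0.5227114  0.14043736 0.24812509] [ 1.79964961e+02 -1.88900383e-02 -8.03015189e+01] [ 0.88291028  1.04537282 -0.38013165] 0.0697847942687581
[316.76429855 122.88171469  -1.69532797]
look [ 0.46888739 -0.11372342] [241.46154457  95.87257671  -1.73667199]
```

Call:
apply_moves --deltas '[{"fingers": 70,"delta_pos": [40,16,0],"angular": [0,0,4]},{"fingers": 70,"delta_pos": [80,32,0],"angular": [0,0,8]},{"fingers": 70,"delta_pos": [120,48,0],"angular": [0,0,12]},{"fingers": 70,"delta_pos": [160,64,0],"angular": [0,0,16]},{"fingers": 70,"delta_pos": [200,80,0],"angular": [0,0,20]},{"fingers": 70,"delta_pos": [235,96,0],"angular": [0,0,20]},{"fingers": 70,"delta_pos": [240,96,0],"angular": [0,0,20]},{"fingers": 70,"delta_pos": [240,96,0],"angular": [0,0,20]},{"fingers": 70,"delta_pos": [240,96,0],"angular": [0,0,20]},{"fingers": 70,"delta_pos": [240,96,0],"angular": [0,0,20]}]'

```text
clock: 11.1
tool_pos: [0.4691, -0.1113, 0.2467]
orientation: [180.0, 0.0, -100.2]
force: [-0.7, -0.3, 0.4]
opening: 0.07
gripper_force: 0.0
```

```bash
python3 - <<'E'
from h import *
o,im=shot('wrist','pics/wq.png');print(o['tool_pos'],o['orientation'])
np.save('o_wq.npy',np.r_[o['tool_pos'],o['orientation']])
cv2.imwrite('pics/wq2.png',cv2.resize(im[0:300,180:480],None,fx=2,fy=2,interpolation=3)[...,::-1])
E
```

```text
[ 0.46910262 -0.11125778  0.24670674] [ 1.79991319e+02  2.22170927e-03 -1.00238841e+02]
```

View pics/wq2.png

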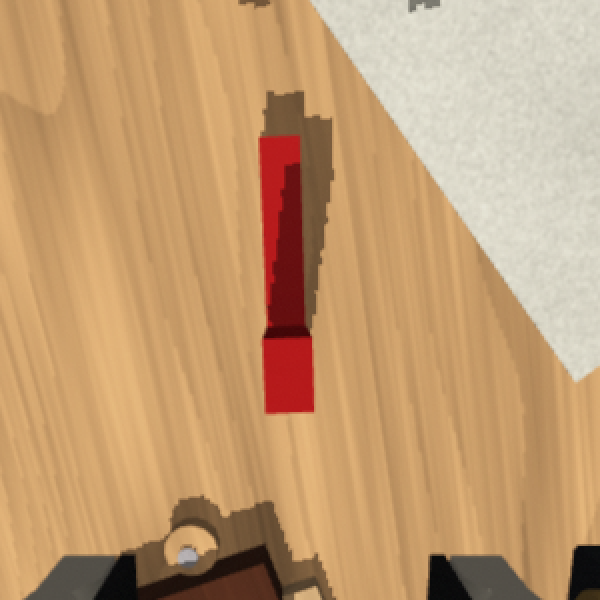

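The crop shows the square from above. The foot leg's top runs from toe corners (260,137)/(300,136) to (268,328)/(308,328), and the upright's top face has corners (263,338), (312,337), (314,412), (266,413).

```bash
python3 - <<'E'
from h import *
v=np.load('o_wq.npy');o=dict(tool_pos=v[:3],orientation=v[3:]);C=cam('wrist',o)
f=lambda q,z:ray(C,np.array(q)/2+[180,0],z)
F=f([[260,137],[300,136],[308,328],[268,328]],.03);U=f([[263,338],[312,337],[314,412],[266,413]],.12)
fc=F[:2].mean(0);uc=U.mean(0);d=uc-fc;y=np.degrees(np.arctan2(d[1],d[0]))
print(F.round(4).tolist(),U.round(4).tolist(),'len toe-upright centre (105)',np.linalg.norm(d[:2]),'yaw',y)
for a,b in((0,3),(1,2)):e=F[b]-F[a];print('leg',np.degrees(np.arctan2(e[1],e[0])))
for a,b in((0,3),(1,2)):e=U[b]-U[a];print('up',np.degrees(np.arctan2(e[1],e[0])))
u=d[:2]/np.linalg.norm(d[:2]);org=(fc[:2]+60*u/1000+uc[:2]-45*u/1000)/2
g=org-.02*u;print('org',org,'grip',g)
o=ctrl.get_obs();print(tool_delta(o,[*g,.005]),o['orientation'])
E
```

```text
[[0.4547, -0.2507, 0.03], [0.4356, -0.2476, 0.03], [0.4471, -0.1574, 0.03], [0.4675, -0.1611, 0.03]] [[0.4674, -0.1624, 0.12], [0.4484, -0.1593, 0.12], [0.4526, -0.1297, 0.12], [0.4718, -0.1328, 0.12]] len toe-upright centre (105) 0.10416481802770289 yaw 81.78178456641257
leg 81.8766146436911
leg 82.72247881493934
up 81.65046787761717
up 81.92744733621568
org [ 0.45366671 -0.19018552] grip [ 0.45080783 -0.20998014]
[100.46803628   0.43807496 241.70230313] [ 1.79990861e+02  1.47004480e-03 -1.00225886e+02]
```

Call:
apply_moves --deltas '[{"fingers": 70,"delta_pos": [45,0,0],"angular": [0,0,-2]},{"fingers": 70,"delta_pos": [90,0.4,0],"angular": [0,0,-2]},{"fingers": 70,"delta_pos": [100,0.4,20],"angular": [0,0,-2]},{"fingers": 70,"delta_pos": [100,0.4,65],"angular": [0,0,-2]},{"fingers": 70,"delta_pos": [100,0.4,110],"angular": [0,0,-2]},{"fingers": 70,"delta_pos": [100,0.4,155],"angular": [0,0,-2]},{"fingers": 60,"delta_pos": [100,0.4,195],"angular": [0,0,-2]},{"fingers": 50,"delta_pos": [100,0.4,225],"angular": [0,0,-2]},{"fingers": 50,"delta_pos": [100,0.4,238],"angular": [0,0,-2]},{"fingers": 50,"delta_pos": [100,0.4,238],"angular": [0,0,-2]}]'

```text
clock: 12.15
tool_pos: [0.4493, -0.2096, 0.0067]
orientation: [179.7, -0.0, -98.2]
force: [-0.1, 0.4, 0.0]
opening: 0.0507
gripper_force: 0.0
```

```bash
python3 - <<'E'
from h import *
o=ctrl.get_obs();print(o['tool_pos'],o['orientation'],o['force'],o['opening'],tool_delta(o,[.4508,-.21,.007]))
E
```

```text
[ 0.44934759 -0.20956393  0.00668635] [ 1.79734647e+02 -2.01487341e-02 -9.82355305e+01] [-0.10489132  0.38320712  0.00524436] 0.050726339213417876 [ 0.22363766 -1.49842363 -0.32051918]
```

Call:
apply_moves --deltas '[{"fingers": 50,"delta_pos": [0,-1.3,-1],"angular": [0,0,0]},{"fingers": 10,"delta_pos": [0,-1.3,-1],"angular": [0,0,0]},{"fingers": 10,"delta_pos": [0,-1.3,-1],"angular": [0,0,0]},{"fingers": 10,"delta_pos": [0,-1.3,-1],"angular": [0,0,0]},{"fingers": 10,"delta_pos": [0,-1.3,-1],"angular": [0,0,0]},{"fingers": 10,"delta_pos": [0,-1.3,-1],"angular": [0,0,0]},{"fingers": 10,"delta_pos": [0,-1.3,-1],"angular": [0,0,0]},{"fingers": 10,"delta_pos": [0,-1.3,-1],"angular": [0,0,0]}]'

```text
clock: 12.95
tool_pos: [0.4519, -0.2107, 0.0102]
orientation: [-180.0, -0.0, -98.3]
force: [-1.2, 0.8, 6.3]
opening: 0.0196
gripper_force: 30.0
```

```bash
python3 - <<'E'
from h import *
o=ctrl.get_obs();print(o['tool_pos'],o['orientation'],o['force'],o['opening'],o['gripper_force'])
s=np.array([.5233,.1407]);yaw=np.radians(99.6);u=np.array([np.cos(yaw),np.sin(yaw)])
# heel target at -14 (flush, x=46..47 =-13.5 from socket); tcp is at x=-20 => heel 80 ahead
org=s-u*(.0135+.060); print('tcp final',org-u*.02,'preapproach(30 back)',org-u*.05)
print(tool_delta(o,[*(org-u*.05),.075]))
E
```

```text
[ 0.45189148 -0.2106775   0.01022849] [-1.79984746e+02 -5.60585689e-03 -9.82976681e+01] [-1.15610201  0.82317587  6.31361589] 0.01964665313572516 29.954665303230286
tcp final [0.53889288 0.04850937] preapproach(30 back) [0.54389594 0.01892949]
[-240.47476061  -57.92262645  -64.77962045]
```

Call:
apply_moves --deltas '[{"fingers": 10,"delta_pos": [0,0,-25],"angular": [0,0,0]},{"fingers": 10,"delta_pos": [0,0,-65],"angular": [0,0,0]},{"fingers": 10,"delta_pos": [-30,-7,-65],"angular": [0,0,-2]},{"fingers": 10,"delta_pos": [-65,-16,-65],"angular": [0,0,-5]},{"fingers": 10,"delta_pos": [-105,-25,-65],"angular": [0,0,-9]},{"fingers": 10,"delta_pos": [-145,-35,-65],"angular": [0,0,-12]},{"fingers": 10,"delta_pos": [-185,-44,-65],"angular": [0,0,-15]},{"fingers": 10,"delta_pos": [-215,-52,-65],"angular": [0,0,-18]},{"fingers": 10,"delta_pos": [-230,-56,-65],"angular": [0,0,-18]},{"fingers": 10,"delta_pos": [-230,-56,-65],"angular": [0,0,-18]}]'

```text
clock: 13.95
tool_pos: [0.5409, 0.0104, 0.0744]
orientation: [180.0, -0.0, -80.2]
force: [-0.2, 0.2, -2.4]
opening: 0.0197
gripper_force: 30.0
```

Call:
apply_moves --deltas '[{"fingers": 10,"delta_pos": [0,0,0],"angular": [0,0,0]},{"fingers": 10,"delta_pos": [0,0,0],"angular": [0,0,0]},{"fingers": 10,"delta_pos": [0,0,0],"angular": [0,0,0]}]'

```text
clock: 14.25
tool_pos: [0.5399, 0.0078, 0.0748]
orientation: [180.0, -0.0, -80.4]
force: [0.7, 0.0, -2.1]
opening: 0.0196
gripper_force: 30.0
```

```bash
python3 - <<'E'
from h import *
o,im=shot('top','pics/t3.png');print(o['clock'],o['tool_pos'],o['orientation'],o['force'],o['opening'],tool_delta(o,[.5389,.0485,.0422]))
o,s=shot('scene','pics/s3.png')
a=cv2.resize(im[200:320,150:310],(400,300),interpolation=3);b=cv2.resize(s[120:270,320:480],(640,600),interpolation=3)
cv2.imwrite('pics/c3.png',b[...,::-1])
E
```

```text
14.25 [0.53992209 0.00781283 0.07477046] [ 1.79976886e+02 -1.51724025e-03 -8.04016929e+01] [ 0.69920712  0.04970782 -2.09058693] 0.019625780049946064 [-40.28887184  -5.78952116  32.56706057]
```

View pics/c3.png

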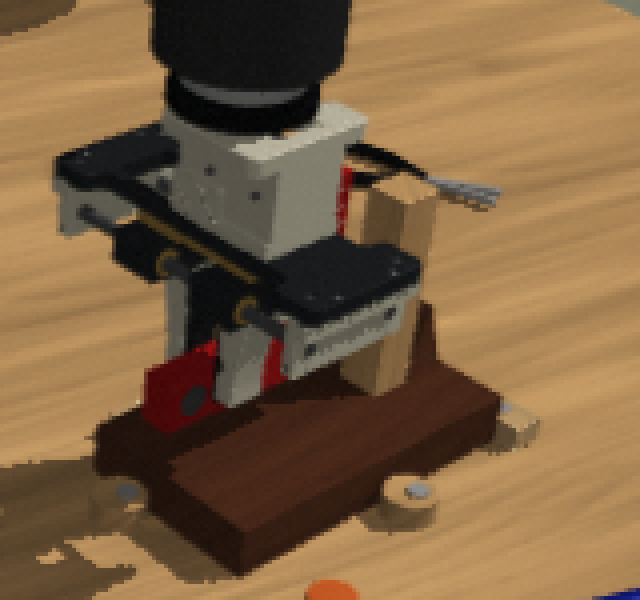

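The scene crop shows the post standing in the socket against the brace, with the square held level about 40 mm short of it above the base. I centre it and lower.

Call:
apply_moves --deltas '[{"fingers": 10,"delta_pos": [-10,-3,0],"angular": [0,0,0]},{"fingers": 10,"delta_pos": [-20,-5.8,5],"angular": [0,0,0]},{"fingers": 10,"delta_pos": [-28,-5.8,15],"angular": [0,0,0]},{"fingers": 10,"delta_pos": [-28,-5.8,24],"angular": [0,0,0]},{"fingers": 10,"delta_pos": [-28,-5.8,29],"angular": [0,0,0]},{"fingers": 10,"delta_pos": [-28,-5.8,31],"angular": [0,0,0]},{"fingers": 10,"delta_pos": [-28,-5.8,32],"angular": [0,0,0]},{"fingers": 10,"delta_pos": [-28,-5.8,32.5],"angular": [0,0,0]},{"fingers": 10,"delta_pos": [-28,-5.8,33],"angular": [0,0,0]},{"fingers": 10,"delta_pos": [-28,-5.8,33],"angular": [0,0,0]}]'

```text
clock: 15.35
tool_pos: [0.5418, 0.0374, 0.0423]
orientation: [-179.9, 0.0, -80.3]
force: [-0.1, -1.3, 0.6]
opening: 0.0198
gripper_force: 30.0
```

```bash
python3 - <<'E'
from h import *
o=ctrl.get_obs();print(o['tool_pos'],o['orientation'],o['force'],o['moment'],tool_delta(o,[.5389,.0485,.0422]))
E
```

```text
[0.54180333 0.03739906 0.04230652] [-1.79947415e+02  5.47392673e-03 -8.03098343e+01] [-0.0977149  -1.27483913  0.62477667] [-0.15990967  0.10647912  0.05089109] [-11.43123834   0.99348749   0.1066998 ]
```

Call:
apply_moves --deltas '[{"fingers": 10,"delta_pos": [-3,1,0],"angular": [0,0,0]},{"fingers": 10,"delta_pos": [-6,1,0],"angular": [0,0,0]},{"fingers": 10,"delta_pos": [-8,1,0.5],"angular": [0,0,0]},{"fingers": 10,"delta_pos": [-9,1,1],"angular": [0,0,0]},{"fingers": 10,"delta_pos": [-10,1,1],"angular": [0,0,0]},{"fingers": 10,"delta_pos": [-11,1,1],"angular": [0,0,0]},{"fingers": 10,"delta_pos": [-11,1,1],"angular": [0,0,0]}]'

```text
clock: 16.05
tool_pos: [0.5399, 0.0473, 0.0423]
orientation: [-179.9, -0.1, -80.2]
force: [2.3, -11.4, 9.5]
opening: 0.0198
gripper_force: 30.0
```

```bash
python3 - <<'E'
from h import *
o=ctrl.get_obs();print(o['tool_pos'],o['orientation'],o['force'],o['moment'],tool_delta(o,[.5389,.0485,.0422]),T_tool(o)[:3,:3].T@o['force'])
E
```

```text
[0.53994506 0.04725607 0.0422503 ] [-1.79882280e+02 -1.00179177e-01 -8.02395713e+01] [  2.30305854 -11.39791911   9.48310422] [-3.58551437 -0.94265793 -0.00517769] [-1.40318101  0.81915156  0.04616819] [11.6399347  -0.35688727 -9.46205348]
```

Contact with the post. I press firmer, both down and forward.

Call:
apply_moves --deltas '[{"fingers": 10,"delta_pos": [-1,0,0.5],"angular": [0,0,0]},{"fingers": 10,"delta_pos": [-1.5,0,1],"angular": [0,0,0]},{"fingers": 10,"delta_pos": [-2,0,1],"angular": [0,0,0]},{"fingers": 10,"delta_pos": [-2,0,1],"angular": [0,0,0]},{"fingers": 10,"delta_pos": [-2,0,1],"angular": [0,0,0]},{"fingers": 10,"delta_pos": [-2,0,1],"angular": [0,0,0]}]'

```text
clock: 16.65
tool_pos: [0.5399, 0.0476, 0.0421]
orientation: [-179.9, -0.2, -80.2]
force: [3.8, -20.0, 17.4]
opening: 0.0203
gripper_force: 30.0
```

```bash
python3 - <<'E'
from h import *
o=ctrl.get_obs();print(o['tool_pos'],o['orientation'],o['force'],o['moment'],tool_delta(o,[.5389,.0485,.0422]),T_tool(o)[:3,:3].T@o['force'])
o,s=shot('scene','pics/s4.png');cv2.imwrite('pics/c4.png',cv2.resize(s[120:270,320:480],(640,600),interpolation=3)[...,::-1])
E
```

```text
[0.5399267  0.04756213 0.04211235] [-179.88866492   -0.20861748  -80.22456219] [  3.81407331 -20.00000072  17.39907534] [-7.22224374 -1.36681196 -0.01084967] [-1.09824315  0.85237968 -0.09330101] [ 20.4204125   -0.39661913 -17.32410037]
```

View pics/c4.png

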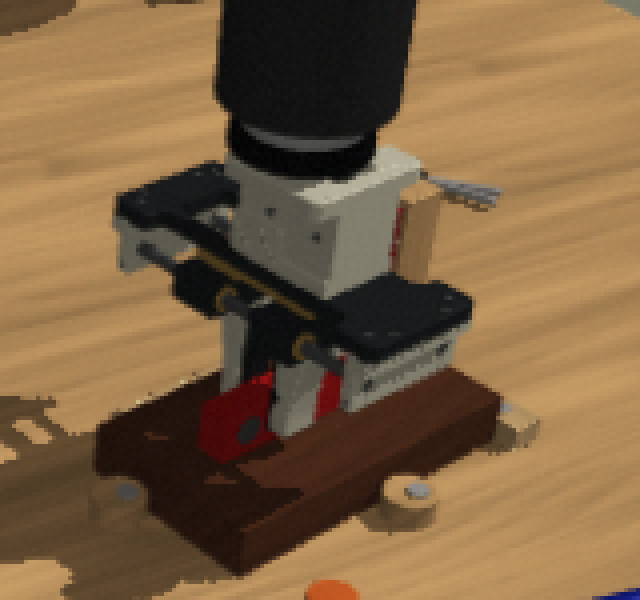

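The crop shows the foot on the base and the upright against the post. My picture views are used up, so I check the square's yaw numerically from the wrist image.

```bash
python3 - <<'E'
from h import *
o=ctrl.get_obs();im=ctrl.snapshot('wrist');C=cam('wrist',o)
h=cv2.cvtColor(im,cv2.COLOR_RGB2HSV);m=((h[...,0]<6)|(h[...,0]>174))&(h[...,1]>200)&(h[...,2]>50)
m[300:]=0;m[:,:250]=0;m[:,390:]=0
k=big(m);print(cv2.boundingRect(k),cv2.contourArea(k))
x,y,w,hh=cv2.boundingRect(k);rows=np.arange(y+3,y+hh-3,3);L=[];R_=[]
for r in rows:
  c=np.where(m[r])[0];L.append([c[0]-.5,r]);R_.append([c[-1]+.5,r])
for n,e in(('L',L),('R',R_)):
  print(n,[tuple(map(int,q)) for q in e][::4]);P=ray(C,e,.062);f=cv2.fitLine(P[:,:2].astype(np.float32),cv2.DIST_HUBER,0,.001,.001).ravel();print(np.degrees(np.arctan2(f[1],f[0])),[tool_delta(o,q)[1].round(1) for q in P[::4]])
# base side edges on the top face
g=im.astype(int);b=(h[...,2]<130)&(h[...,0]<12)
for r in range(10,200,40):
  c=np.where(b[r])[0];print(r,c.min() if len(c) else None,c.max() if len(c) else None)
E
```

```text
(296, 209, 50, 91) 4233.0
L [(299, 212), (295, 224), (296, 236), (296, 248), (296, 260), (296, 272), (296, 284), (297, 296)]
-81.30038 [np.float64(-8.6), np.float64(-10.2), np.float64(-9.9), np.float64(-10.0), np.float64(-10.1), np.float64(-10.2), np.float64(-10.3), np.float64(-10.0)]
R [(342, 212), (345, 224), (345, 236), (345, 248), (344, 260), (344, 272), (344, 284), (344, 296)]
-79.899704 [np.float64(8.4), np.float64(9.6), np.float64(9.7), np.float64(9.8), np.float64(9.5), np.float64(9.6), np.float64(9.7), np.float64(9.8)]
10 None None
50 None None
90 None None
130 None None
170 199 447
```

```bash
python3 - <<'E'
from h import *
o=ctrl.get_obs();u=np.array([np.cos(np.radians(99.6)),np.sin(np.radians(99.6)),0]);z=T_tool(o)[:3,2]
print('tip lean toward base +x deg',np.degrees(z@u),'moment about base y',o['moment']@np.cross([0,0,1],u),o['clock'],o['qvel'].round(3))
E
```

```text
tip lean toward base +x deg -0.20827344893857866 moment about base y 7.379235860004398 16.75 [-0.012 -0.123 -0.063  0.01   0.063 -0.003]
```

The lean is as expected: the tip trails by 0.2°. I trim it out so the foot lies flat.

Call:
apply_moves --deltas '[{"fingers": 10,"delta_pos": [0,0,0.2],"angular": [0,-0.1,0]},{"fingers": 10,"delta_pos": [0,0,0.4],"angular": [0,-0.2,0]},{"fingers": 10,"delta_pos": [0,0,0.4],"angular": [0,-0.2,0]},{"fingers": 10,"delta_pos": [0,0,0.4],"angular": [0,-0.2,0]},{"fingers": 10,"delta_pos": [0,0,0.4],"angular": [0,-0.2,0]},{"fingers": 10,"delta_pos": [0,0,0.4],"angular": [0,-0.2,0]}]'

```text
clock: 17.35
tool_pos: [0.5399, 0.0476, 0.0421]
orientation: [-179.9, -0.0, -80.2]
force: [1.9, -19.2, 21.2]
opening: 0.0197
gripper_force: 30.0
```

```bash
python3 - <<'E'
from h import *
o=ctrl.get_obs();u=np.array([np.cos(np.radians(99.6)),np.sin(np.radians(99.6)),0]);z=T_tool(o)[:3,2]
print('lean',np.degrees(z@u),'moment',o['moment']@np.cross([0,0,1],u),o['tool_pos'],T_tool(o)[:3,:3].T@o['force'],o['opening'],o['gripper_force'],o['clock'],o['qvel'].round(3))
E
```

```text
lean -0.008951981503439264 moment 7.134653837123144 [0.53994904 0.04759806 0.04211513] [ 19.29507893   1.33549403 -21.21875439] 0.01972937329047472 30.01036673784256 17.35 [ 0.055  0.018  0.017  0.053 -0.047 -0.071]
```

```bash
python3 -c "
from plant import ctrl
print(ctrl.close_job())"
```

```text
the job is handed in; nothing more can be done
None
```

The post is fully seated in the socket and released. The red square is gripped in the corner, pressed down with about 21 N and against the post with about 19 N, and the job was handed in at about 17.4 s; it returned no verdict.

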